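# Add a layer to the drying pile of stretcher slats

## Task

The pile of stretcher slats on the grey drying board has two crossed layers: add the third with the two remaining slats, the one lying on the table and the one standing on edge in the dark drip rack. Lay both flat across the top two slats, parallel and centred, one directly above each slat of the bottom layer, so that the layers alternate squarely. Do not shift the slats already in the pile or the bottle, jar and brush, and leave the new slats released and still.

Things in the scene. Friction and masses are not known exactly. Their poses are not given: they have to be found in the camera images.
- board: fixed grey drying board, 220 x 220 x 12 mm; origin at the centre of its underside, z up; the bottom layer's slats lie along its x (at y = +60 and -60 mm), the second layer's along its y (at x = +60 and -60 mm), each within about 2 mm; the pile's top is 48 mm above the origin
- pile_1: pile, bottom layer, at the board's +y side: plain pine slat, 180 x 40 x 18 mm, same as all the others; origin at its centre, x along its 180 mm length, y across its 40 mm width, z through its 18 mm thickness
- pile_2: pile, bottom layer, at the board's -y side: plain pine slat, 180 x 40 x 18 mm, same as all the others; origin at its centre, x along its 180 mm length, y across its 40 mm width, z through its 18 mm thickness
- pile_3: pile, second (top) layer, at the board's +x side, its length along the board's y: plain pine slat, 180 x 40 x 18 mm, same as all the others; origin at its centre, x along its 180 mm length, y across its 40 mm width, z through its 18 mm thickness
- pile_4: pile, second (top) layer, at the board's -x side, its length along the board's y: plain pine slat, 180 x 40 x 18 mm, same as all the others; origin at its centre, x along its 180 mm length, y across its 40 mm width, z through its 18 mm thickness
- slat_a: slat to be added, lying flat on the table: plain pine slat, 180 x 40 x 18 mm, same as all the others; origin at its centre, x along its 180 mm length, y across its 40 mm width, z through its 18 mm thickness
- slat_b: slat to be added, at the start standing on its long narrow edge (y axis upright, z level) in the middle slot of the rack, its top 46 mm above the table: plain pine slat, 180 x 40 x 18 mm, same as all the others; origin at its centre, x along its 180 mm length, y across its 40 mm width, z through its 18 mm thickness
- rack: fixed dark wooden drip rack: base plate 140 x 120 x 6 mm with a row of four teeth across each end; teeth 26 mm high from the table, 14 mm long (x), 12 mm thick (y), centred at x = +58 and -58 mm, leaving three slots 24 mm wide that run along x at y = -36, 0 and +36 mm; open between the two rows. Origin at the centre of its underside
- bottle: bystander: blue upright squeeze bottle of paint with a white nozzle, diameter 60 mm, 187 mm high; origin at the centre of its underside
- jar: bystander: closed glass jar with a steel cap, diameter 70 mm, 90 mm high; origin at the centre of its underside
- brush: bystander: paint brush 200 mm long lying on the table beyond the slats; origin near its middle, x along its length

How it is judged (in metres and radians):
At the end, for the whole second after the job is handed in: Both added slats lie flat (0.1 rad) and still on the pile's second layer, along the bottom layer (0.17 rad), centred on the board's x within 22 mm, one each side 40 to 80 mm off the middle, centres 52 to 62 mm above the board's origin; the pile's four slats within 15 mm of their starts (angle between the z axis of each of slat_a, slat_b and the z axis of board, either way round below 0.1 rad and angle between the x axis of each of slat_a, slat_b and the x axis of board, either way round below 0.17 rad and x of slat_a in the frame of board between -0.022 and 0.022 m and z of slat_a in the frame of board between 0.052 and 0.062 m and linear speed of each of slat_a, slat_b below 0.02 m/s and x of slat_b in the frame of board between -0.022 and 0.022 m and z of slat_b in the frame of board between 0.052 and 0.062 m and ((y of slat_a in the frame of board between 0.04 and 0.08 m and y of slat_b in the frame of board between -0.08 and -0.04 m) or (y of slat_b in the frame of board between 0.04 and 0.08 m and y of slat_a in the frame of board between -0.08 and -0.04 m)) and distance of each of pile_1, pile_2, pile_3, pile_4 from where it was at the start of the episode below 0.015 m); the robot touches nothing.
It fails at once if the bottle, jar or brush is moved by more than 30 mm or the bottle or jar is tipped (distance of any of bottle, jar, brush from where it was at the start of the episode above 0.03 m or angle between any of bottle, jar's own z axis and vertical above 0.5 rad).
It also fails if it takes over 67 s, if anything falls off the work surface, if the arm or the gripper's body presses on something with over 40 N, if the wrist force passes 120 N, or if a joint passes its speed limit or range.

## Robot

A 6-joint arm with a two-finger parallel gripper is mounted at the origin on the work surface. World frame = base frame: x ahead of the robot, y to its left, z up, the work surface at z = 0. Lengths are in mm, angles in degrees, forces in N, time in s.
With the tool pointing down it reaches from about 300 to 850 mm from the base axis. Payload 4.2 kg.
Tool frame: the origin (TCP) lies midway between the tips of the shut fingers; the grasp point (between the pads) lies 19 mm behind it; z points along the fingers, y is the line along which they close (so a half turn about z gives the same grasp; the last joint's range is limited). The gripper opens to 91 mm and grips with 3 to 60 N. Pads are 32 mm wide; open, the fingers measure 118 mm over their backs; the gripper's body (76 mm by 178 mm) begins 60 mm behind the grasp point.
Start: joints at [-72.823, 18.312, 89.639, -0, 72.044, -1.146], TCP at [180.771, -545.865, 184.476] pointing down, gripper open.
Joint ranges: [-177.97, 177.97], [-48.28, 115.42], [12.27, 149.76], [-77.06, 257.06], [2.81, 150.46], [-146.56, 146.56]. Speed limits (degrees/s): [147.25, 147.25, 180, 180, 180, 180].

## Interface

Orientations are given as [roll, pitch, yaw] about the fixed x, y, z axes, in that order (R = Rz(yaw) Ry(pitch) Rx(roll)).
In Python, from workcell import state, grab_frame, camera_model, workorder gives the robot as it stands.
- The arm moves only by the tool carry_out, never from a script. Its argument "commands" is a list of rows, each a list of 7 numbers: the turn, a rotation vector about the tool's x, y, z in degrees, then the shift along the tool's x, y, z in mm, then the opening, from -1 (shut) to 1 (fully open). In form: [[ax, ay, az, dx, dy, dz, hand], ...]. A call has 1 to 20 rows; each row is the pose to reach, as a shift and turn from the pose commanded when the call began, along the tool's axes at that moment; what a row does not reach only later rows make up. A row lasts 1/10 s, in which the tool goes at most 50 mm and 8.59 degrees, less where a joint would pass 70% of its speed; a pose out of reach is approached as far as the arm can. A call with a gripper value outside its range is refused whole. The fingers move at their own pace and stop on an object; "force" is the grip in N (left out, the last holds). Time passes only in rows, so rows that repeat a pose let the fingers close. It gives the time, the measured TCP pose, the force, the opening and the grip force at its end, in the units of the state.
- state(): the state, without advancing time (a new reading comes with each control period).
- grab_frame(name): name is "side" or "top" or "wrist"; returns the picture (400x640x3 uint8, red, green, blue); there is no depth.
- camera_model(name): a dict with "fx", "fy", "cx", "cy" (pixels), "origin" and "rotation" of the camera in the world; the wrist camera has in their place "mount" (4x4, takes a point from camera to tool coordinates, whose origin is the TCP and whose axes are the flange's). Camera axes: x right, y up, looking along -z (the intrinsics and any distortion apply to the point x, -y, -z); pixel columns grow to the right and rows downward; lengths in mm; the calibration is good to about 2 mm. A picture is of the moment at which its call begins: read the wrist's pose just before it. camera_model takes no time and is no camera call.
- workorder.job_done(): hands the job in; it is judged then, once.
The state is a dict: "time_s": time; "qpos": joint angles; "qvel": joint speeds; "effort": joint torques, N m; "ee_pos": TCP position; "ee_rot": TCP orientation; "force": force on the tool from outside, world axes, zero at the start; "torque": the same for the moment, N m; "gripper_width": finger opening in mm; "gripper_force": force on a finger pad.
Only numpy, scipy, OpenCV 4.12 (cv2) and the standard library are available. Lean on these libraries where they do the work, as an engineer would, in place of code of your own. Each camera call takes 0.05 s, during which the arm holds its last target. There are 200 camera calls.

## Working session

There is one attempt and no reset: what is moved stays moved. The work goes in short steps, Python scripts to look and compute and a tool call to move; the robot and the scene stay as the last step left them, time stands still between calls to the robot, and variables do not carry over. Pictures are saved under pics/ and viewed, at most 10 in all, crops included, and the job is handed in when it is done.

Besides the shell and the picture viewer there is one more tool, called after ">>>" by a JSON object that holds its "method" and its "body". carry_out: Moves the arm, as the interface text tells. Its arguments: {"type":"object","properties":{"commands":{"type":"array"},"force":{"type":"number"}},"required":["commands"]}

```bash
ls; mkdir -p pics
python3 - <<'E'
from workcell import *
import cv2
s=state();print(s)
for n in("top","side"):
    cv2.imwrite(f"pics/{n}0.png",grab_frame(n)[:,:,::-1])
    print(n,camera_model(n))
print(camera_model("wrist"))
E
```

```text
pics
{'time_s': 0.0, 'qpos': array([-7.28240332e+01,  1.83509250e+01,  8.97070359e+01, -6.16375564e-04,
        7.20431845e+01, -1.14579782e+00]), 'qvel': array([ 0.04847293,  0.05615169,  0.01428916, -0.04404769,  0.08522391,
        0.0298398 ]), 'effort': array([ 1.94065137e-04, -4.12460804e+01, -2.31971133e+01,  7.26711145e-02,
        4.54412133e-02, -1.50256092e-04]), 'ee_pos': array([ 180.58563052, -545.31551888,  183.62323646]), 'ee_rot': array([-1.79898863e+02, -1.43666637e-03,  1.83219539e+01]), 'force': array([0.62858454, 0.36948788, 0.91104562]), 'torque': array([ 0.04664326,  0.03183758, -0.04467173]), 'gripper_force': 0.0, 'gripper_width': 91.1371766219108}
top {'fx': 474.93890219705526, 'fy': 474.93890219705526, 'cx': 322.0071127551675, 'cy': 193.9995778411011, 'origin': array([ 507.40414189,  -12.82372991, 1129.84142699]), 'rotation': array([  5.40637689,   0.35537669, -91.22610942])}
side {'fx': 376.4060191136482, 'fy': 376.4060191136482, 'cx': 314.20464721124404, 'cy': 198.4963714737074, 'origin': array([277.45896861, 395.11840513, 679.60276613]), 'rotation': array([  38.63244898,    0.9705168 , -140.74336525])}
{'fx': 295.296919551403, 'fy': 295.296919551403, 'cx': 319.2883200748539, 'cy': 201.30605123595367, 'mount': array([[-1.71398637e-03,  9.54563727e-01,  2.98001934e-01,
         8.41431351e+01],
       [ 9.99998513e-01,  1.69232150e-03,  3.30719687e-04,
        -1.12101466e+00],
       [-1.88622062e-04,  2.98002058e-01, -9.54565209e-01,
        -2.02171881e+02],
       [ 0.00000000e+00,  0.00000000e+00,  0.00000000e+00,
         1.00000000e+00]])}
```

View pics/top0.png

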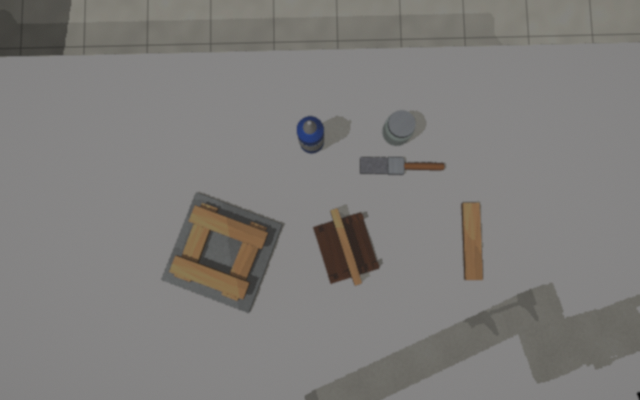

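View pics/side0.png

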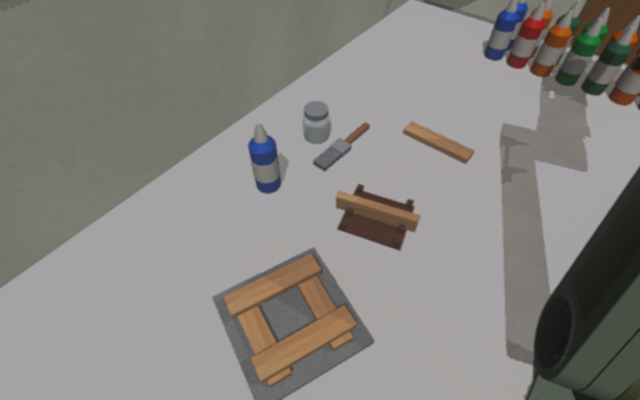

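```bash
cat > h.py <<'E'
import numpy as np, cv2
from workcell import *
from scipy.spatial.transform import Rotation as R
def cam(n, s=None):
    m=camera_model(n)
    if n=="wrist":
        T=np.array(m["mount"]); Rt=R.from_euler("xyz",s["ee_rot"],degrees=True).as_matrix()
        return m, Rt@T[:3,:3], Rt@T[:3,3]+s["ee_pos"]
    return m, R.from_euler("xyz",m["rotation"],degrees=True).as_matrix(), np.array(m["origin"])
def ray(c,px,z):
    m,Rm,o=c; px=np.atleast_2d(px).astype(float)
    d=np.c_[(px[:,0]-m["cx"])/m["fx"],-(px[:,1]-m["cy"])/m["fy"],-np.ones(len(px))]@Rm.T
    return o+d*((z-o[2])/d[:,2])[:,None]
def proj(c,P):
    m,Rm,o=c; q=(np.atleast_2d(P)-o)@Rm
    return np.c_[m["cx"]-m["fx"]*q[:,0]/q[:,2], m["cy"]+m["fy"]*q[:,1]/q[:,2]]
def wood(im,lo=(8,70,60),hi=(24,255,255)):
    return cv2.inRange(cv2.cvtColor(im,cv2.COLOR_RGB2HSV),lo,hi)
def blobs(mask,amin=300):
    cs,_=cv2.findContours(mask,cv2.RETR_EXTERNAL,cv2.CHAIN_APPROX_NONE)
    return [c for c in cs if cv2.contourArea(c)>amin]
def rect(P):
    (c,(w,h),a)=cv2.minAreaRect(P[:,:2].astype(np.float32))
    if w<h: w,h,a=h,w,a+90
    return np.round([*c,w,h,(a+90)%180-90],1)
E
python3 - <<'E'
from h import *
for n in("top","side"):
    im=cv2.imread(f"pics/{n}0.png")[:,:,::-1].copy(); c=cam(n)
    for b in blobs(wood(im),200):
        print(n,b[:,0].mean(0).round(),[list(rect(ray(c,b[:,0],z))) for z in(18,46,48)])
    hs=cv2.cvtColor(im,cv2.COLOR_RGB2HSV)
im=cv2.imread("pics/top0.png");hs=cv2.cvtColor(im,cv2.COLOR_BGR2HSV)
for p in [(228,225),(210,278),(195,240),(245,262),(345,246),(330,255),(472,240),(175,275),(130,150)]: print(p,hs[p[1],p[0]])
c=cam("top")
print("board",ray(c,[(196,193),(283,225),(250,311),(163,281)],12).round(0)[:,:2].tolist())
E
```

```text
top [365. 244.] [[np.float64(500.0), np.float64(-103.9), np.float64(133.8), np.float64(29.6), np.float64(16.9)], [np.float64(500.2), np.float64(-101.6), np.float64(130.4), np.float64(28.9), np.float64(16.9)], [np.float64(500.2), np.float64(-101.4), np.float64(130.2), np.float64(28.8), np.float64(16.9)]]
top [337. 248.] [[np.float64(483.2), np.float64(-38.3), np.float64(181.3), np.float64(70.1), np.float64(16.3)], [np.float64(483.8), np.float64(-37.6), np.float64(176.7), np.float64(68.3), np.float64(16.3)], [np.float64(483.8), np.float64(-37.6), np.float64(176.4), np.float64(68.2), np.float64(16.3)]]
top [472. 241.] [[np.float64(496.0), np.float64(-354.5), np.float64(176.3), np.float64(41.4), np.float64(-0.5)], [np.float64(496.3), np.float64(-345.9), np.float64(171.9), np.float64(40.3), np.float64(-0.5)], [np.float64(496.3), np.float64(-345.3), np.float64(171.5), np.float64(40.3), np.float64(-0.5)]]
top [218. 251.] [[np.float64(485.8), np.float64(234.7), np.float64(186.0), np.float64(184.9), np.float64(68.8)], [np.float64(486.4), np.float64(228.5), np.float64(181.3), np.float64(180.2)
[... 2478 characters left out ...]
oat64(415.5), np.float64(-996.9), np.float64(166.2), np.float64(69.2), np.float64(-85.4)]]
side [602.  22.] [[np.float64(320.5), np.float64(-1256.8), np.float64(495.8), np.float64(175.2), np.float64(-84.9)], [np.float64(318.7), np.float64(-1186.9), np.float64(474.8), np.float64(167.8), np.float64(-84.9)], [np.float64(318.5), np.float64(-1181.9), np.float64(473.3), np.float64(167.2), np.float64(-84.9)]]
(228, 225) [ 15 118 128]
(210, 278) [ 19 109 133]
(195, 240) [ 18 108 134]
(245, 262) [ 15 124 125]
(345, 246) [ 15 119 129]
(330, 255) [  9 108  64]
(472, 240) [ 15 116 132]
(175, 275) [ 18  99 126]
(130, 150) [ 15   4 134]
board [[622.0, 290.0], [542.0, 85.0], [345.0, 164.0], [418.0, 366.0]]
```

```bash
cat >> h.py <<'E'
def goal(xyz,rpy,s=None):
    s=s or state(); R0=R.from_euler("xyz",s["ee_rot"],degrees=True)
    r=(R0.inv()*R.from_euler("xyz",rpy,degrees=True)).as_rotvec(degrees=True)
    print("turn",r.round(1),"shift",R0.inv().apply(np.array(xyz)-s["ee_pos"]).round(1))
E
python3 - <<'E'
from h import *
goal((496,-352,160),(180,0,0))
im=cv2.imread("pics/top0.png")[:,:,::-1].copy(); c=cam("top")
for b in blobs(wood(im,(8,70,95)),200): print(b[:,0].mean(0).round(),rect(ray(c,b[:,0],46)))
E
```

```text
turn [-0.1  0.  18.3] shift [360.2 -84.4  23.9]
[209. 278.] [424.6 253.2 180.   46.6  68.6]
[346. 246.] [490.1 -59.1 176.7  18.   17. ]
[223. 239.] [506.8 221.6 179.4 114.   68.8]
[472. 241.] [ 496.3 -346.4  171.9   39.4   -0.5]
```

>>> {"method": "carry_out", "body": {"commands": [[0, 0, 2, 36, -8.5, 2, 1], [0, 0, 4, 72, -17, 5, 1], [0, 0, 6, 108, -25, 7, 1], [0, 0, 8, 144, -34, 10, 1], [0, 0, 10, 180, -42, 12, 1], [0, 0, 12, 216, -51, 14, 1], [0, 0, 14, 252, -59, 17, 1], [0, 0, 16, 288, -68, 19, 1], [0, 0, 17, 324, -76, 22, 1], [0, 0, 18.3, 360, -85, 24, 1], [0, 0, 18.3, 360, -85, 24, 1], [0, 0, 18.3, 360, -85, 24, 1]], "force": 25}}

```text
time_s: 1.3
ee_pos: [495.8, -351.4, 159.7]
ee_rot: [-180.0, 0.1, 0.1]
force: [0.1, 0.5, -0.6]
gripper_width: 90.9
gripper_force: 0.0
```

Run:
```python
from h import *
s=state();print(s["ee_pos"],s["ee_rot"],s["qpos"],s["force"])
im=grab_frame("wrist");cv2.imwrite("pics/w1.png",im[:,:,::-1]); c=cam("wrist",s)
for b in blobs(wood(im,(8,70,80)),800): print(b[:,0].mean(0).round(),rect(ray(c,b[:,0],18)))
```

```text
[ 495.77543305 -351.41529568  159.73885358] [-1.79975882e+02  9.29280575e-02  1.33647101e-01] [-3.63925033e+01  2.22032505e+01  8.73511501e+01 -3.81068880e-02
  7.05346339e+01  5.34865957e+01] [ 0.05496126  0.50027836 -0.57468687]
[113. 175.] [ 500.7 -108.4  133.7   29.9   16.5]
[ 48. 185.] [485.3 -26.6 184.1  33.2  16. ]
[323. 177.] [ 495.  -354.9  177.8   38.2   -0.7]
[220.  12.] [ 673.1 -248.6   97.1   17.2   87.8]
```

View pics/w1.png

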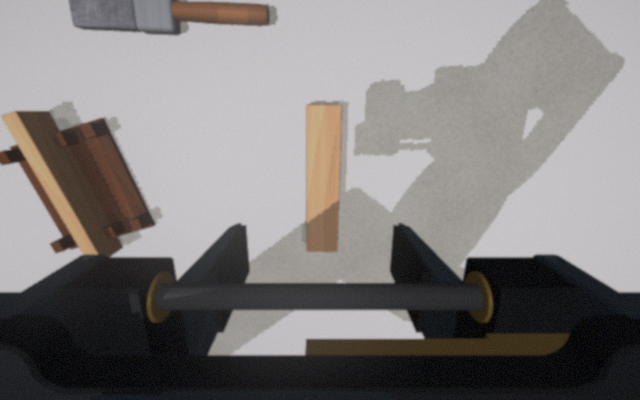

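The wrist view shows slat_a whole at pixels (306–340, 102–252), between the open fingers, well centred; the rack with slat_b is at left (~(60,180)).

>>> {"method": "carry_out", "body": {"commands": [[0, 0, 0.7, -1, 3, 25, 1], [0, 0, 0.7, -1, 3, 60, 1], [0, 0, 0.7, -1, 3, 95, 1], [0, 0, 0.7, -1, 3, 125, 1], [0, 0, 0.7, -1, 3, 145, 1], [0, 0, 0.7, -1, 3, 155, 1], [0, 0, 0.7, -1, 3, 155, 1], [0, 0, 0.7, -1, 3, 155, -1], [0, 0, 0.7, -1, 3, 155, -1], [0, 0, 0.7, -1, 3, 155, -1], [0, 0, 0.7, -1, 3, 155, -1], [0, 0, 0.7, -1, 3, 155, -1], [0, 0, 0.7, -1, 3, 155, -1], [0, 0, 0.7, -1, 3, 140, -1], [0, 0, 0.7, -1, 3, 110, -1], [0, 0, 0.7, -1, 3, 70, -1], [0, 0, 0.7, -1, 3, 30, -1], [0, 0, 0.7, -1, 3, 0, -1], [0, 0, 0.7, -1, 3, 0, -1]], "force": 30}}

```text
time_s: 3.25
ee_pos: [497.3, -356.8, 165.8]
ee_rot: [179.6, -0.5, -0.7]
force: [0.2, -0.1, 0.4]
gripper_width: 0.5
gripper_force: 0.0
```

Run:
```python
from h import *
s=state();print(s["ee_pos"],s["ee_rot"],s["qpos"])
goal((480,160,160),(180,0,90),s); goal((480,160,160),(180,0,158.8),s)
```

```text
[ 497.30738766 -356.79421086  165.8138508 ] [179.64386254  -0.48485134  -0.66964228] [-3.67327433e+01  2.19746102e+01  8.68119809e+01 -2.62624210e-03
  7.06118231e+01  5.39392647e+01]
turn [  0.7  -0.1 -90.7] shift [ -23.4 -516.6    2.4]
turn [   0.8    0.4 -159.5] shift [ -23.4 -516.6    2.4]
```

Run:
```python
from h import *
s=state();print(s["ee_pos"],s["ee_rot"],s["gripper_width"])
im=grab_frame("wrist");cv2.imwrite("pics/w2.png",im[:,:,::-1]); c=cam("wrist",s)
for b in blobs(wood(im,(8,70,80)),800): print(b[:,0].mean(0).round(),rect(ray(c,b[:,0],18)))
```

```text
[ 497.30738766 -356.79421086  165.8138508 ] [179.64386254  -0.48485134  -0.66964228] 0.501818244227727
[111. 178.] [ 500.9 -108.7  134.3   29.1   16.4]
[ 47. 190.] [487.6 -24.8 178.3  31.5  16.4]
[318. 176.] [ 495.2 -354.6  176.9   38.6   -0.8]
[214.  19.] [ 673.2 -248.5   95.8   16.9   87.7]
```

View pics/w2.png

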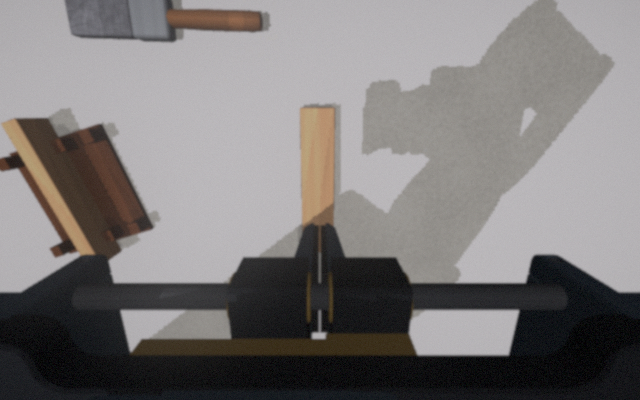

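The slat is unmoved at (318,176): the fingers were still closing when I lifted. Redo with more closing time.

>>> {"method": "carry_out", "body": {"commands": [[0, 0, 0, 0, 0, 0, 1], [0, 0, 0, 0, 0, 0, 1], [0, 0, 0, 0, 0, 0, 1], [0, 0, 0, 0, 0, 0, 1], [0, 0, 0, 0, 0, 0, 1], [0, 0, 0, 0, 0, 0, 1], [0, 0, 0, 0, 0, 0, 1], [0, 0, 0, 0, 0, 0, 1]]}}

```text
time_s: 4.1
ee_pos: [494.8, -355.0, 160.5]
ee_rot: [180.0, -0.0, -0.7]
force: [0.5, -0.3, 0.8]
gripper_width: 61.4
gripper_force: 0.0
```

>>> {"method": "carry_out", "body": {"commands": [[0, 0, 0, 0, 0, 25, 0.6], [0, 0, 0, 0, 0, 60, 0.6], [0, 0, 0, 0, 0, 95, 0.6], [0, 0, 0, 0, 0, 125, 0.6], [0, 0, 0, 0, 0, 145, 0.6], [0, 0, 0, 0, 0, 156, 0.6], [0, 0, 0, 0, 0, 156, 0.6], [0, 0, 0, 0, 0, 156, -1], [0, 0, 0, 0, 0, 156, -1], [0, 0, 0, 0, 0, 156, -1], [0, 0, 0, 0, 0, 156, -1], [0, 0, 0, 0, 0, 156, -1], [0, 0, 0, 0, 0, 156, -1], [0, 0, 0, 0, 0, 156, -1]], "force": 30}}

```text
time_s: 5.5
ee_pos: [494.8, -355.0, 4.5]
ee_rot: [180.0, -0.0, -0.7]
force: [0.7, 0.0, 0.3]
gripper_width: 19.7
gripper_force: 0.0
```

Run:
```python
from h import *
s=state();print(s["gripper_width"])
a=grab_frame("wrist");b=grab_frame("side")[40:260,300:560]
b=cv2.resize(b,None,fx=1.5,fy=1.5)
o=np.zeros((400,640+0,3),np.uint8);o=cv2.resize(a,(400,250))
o=np.vstack([o,cv2.resize(b,(400,338))])
cv2.imwrite("pics/w3.png",o[:,:,::-1])
```

```text
19.651475137369882
```

View pics/w3.png

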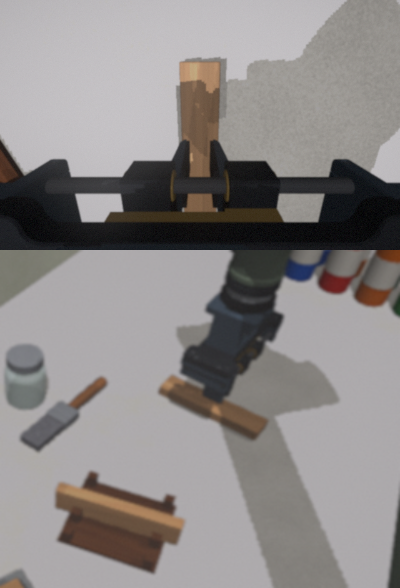

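Run:
```python
from h import *
c=cam("side")
P=[[494.8,-355,z] for z in(0,4,18,38,60)]
q=proj(c,P);print(q.round(1),((q-[300,40])*1.538+[0,250]).round())
im=grab_frame("side")[90:190,390:490]
o=cv2.resize(im,(600,600),interpolation=cv2.INTER_CUBIC);cv2.imwrite("pics/s3.png",cv2.convertScaleAbs(o[:,:,::-1],alpha=1.8))
print(((q-[390,90])*6).round())
```

```text
[[436.9 144.4]
 [437.2 143.3]
 [438.6 139.2]
 [440.5 133.3]
 [442.7 126.5]] [[211. 411.]
 [211. 409.]
 [213. 403.]
 [216. 393.]
 [219. 383.]]
[[281. 326.]
 [283. 320.]
 [291. 295.]
 [303. 260.]
 [316. 219.]]
```

View pics/s3.png

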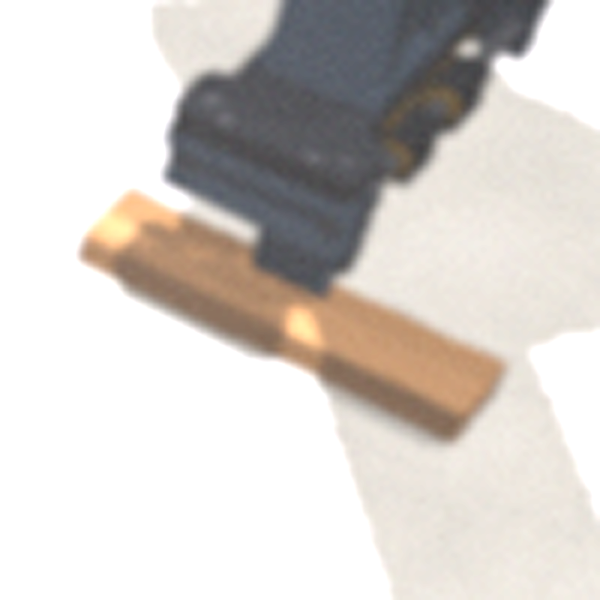

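The fingertips visibly end above the slat top (tip near (295,285) in the crop), so real tips are ~25–30 mm higher than reported. I'll open and descend guarded, watching force.

>>> {"method": "carry_out", "body": {"commands": [[0, 0, 0, 0, 0, 0, 0.5], [0, 0, 0, 0, 0, 0, 0.5], [0, 0, 0, 0, 0, 0, 0.5], [0, 0, 0, 0, 0, 0, 0.5], [0, 0, 0, 0, 0, 0, 0.5], [0, 0, 0, 0, 0, 0, 0.5], [0, 0, 0, 0, 0, 0, 0.5], [0, 0, 0, 0, 0, 3, 0.5], [0, 0, 0, 0, 0, 5, 0.5], [0, 0, 0, 0, 0, 6, 0.5], [0, 0, 0, 0, 0, 6, 0.5]]}}

```text
time_s: 6.75
ee_pos: [494.6, -354.9, -1.9]
ee_rot: [-180.0, 0.0, -0.7]
force: [0.5, 0.0, 0.3]
gripper_width: 68.3
gripper_force: 0.0
```

Now below z = 0 with no contact force: confirmed that the TCP is beyond the real tips. Continue in small steps.

>>> {"method": "carry_out", "body": {"commands": [[0, 0, 0, 0, 0, 3, 0.5], [0, 0, 0, 0, 0, 6, 0.5], [0, 0, 0, 0, 0, 8, 0.5], [0, 0, 0, 0, 0, 10, 0.5], [0, 0, 0, 0, 0, 10, 0.5]]}}

```text
time_s: 7.25
ee_pos: [494.6, -354.8, -11.9]
ee_rot: [-180.0, 0.0, -0.7]
force: [-0.2, -0.1, -0.2]
gripper_width: 68.5
gripper_force: 0.0
```

>>> {"method": "carry_out", "body": {"commands": [[0, 0, 0, 0, 0, 2, 0.5], [0, 0, 0, 0, 0, 4, 0.5], [0, 0, 0, 0, 0, 6, 0.5], [0, 0, 0, 0, 0, 6, 0.5]]}}

```text
time_s: 7.65
ee_pos: [494.6, -354.9, -17.9]
ee_rot: [-180.0, 0.0, -0.7]
force: [0.2, -0.2, -0.5]
gripper_width: 68.4
gripper_force: 0.0
```

>>> {"method": "carry_out", "body": {"commands": [[0, 0, 0, 0, 0, 2, 0.5], [0, 0, 0, 0, 0, 4, 0.5], [0, 0, 0, 0, 0, 5, 0.5], [0, 0, 0, 0, 0, 5, 0.5]]}}

```text
time_s: 8.05
ee_pos: [494.7, -354.9, -22.8]
ee_rot: [-180.0, 0.0, -0.7]
force: [-0.6, -0.1, -0.1]
gripper_width: 68.4
gripper_force: 0.0
```

Run:
```python
from h import *
s=state();print(s["ee_pos"],s["force"])
b=grab_frame("side")[90:190,390:490];a=grab_frame("wrist")[150:300,200:440]
o=np.vstack([cv2.resize(b,(400,300),interpolation=2),cv2.resize(a,(400,250))])
cv2.imwrite("pics/s4.png",cv2.convertScaleAbs(o[:,:,::-1],alpha=1.8))
```

```text
[ 494.6598114  -354.92361726  -22.78023594] [-0.62798831 -0.12919219 -0.14311627]
```

View pics/s4.png

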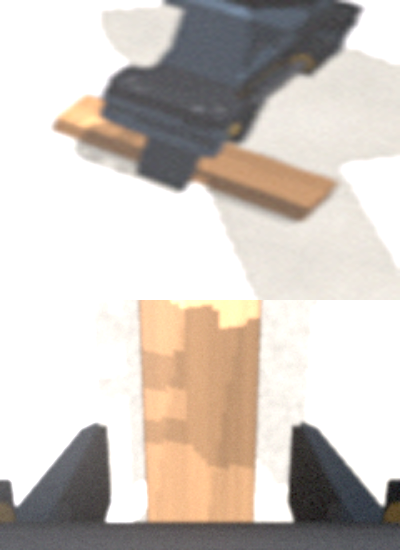

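Now the fingers straddle the slat (slat between the inner faces, side view shows the finger covering its near face). Close.

>>> {"method": "carry_out", "body": {"commands": [[0, 0, 0, 0, 0, 0, -1], [0, 0, 0, 0, 0, 0, -1], [0, 0, 0, 0, 0, 0, -1], [0, 0, 0, 0, 0, 0, -1], [0, 0, 0, 0, 0, 0, -1], [0, 0, 0, 0, 0, 0, -1], [0, 0, 0, 0, 0, 0, -1]], "force": 30}}

```text
time_s: 8.85
ee_pos: [494.8, -355.0, -22.5]
ee_rot: [180.0, -0.0, -0.7]
force: [-0.2, -0.3, 0.4]
gripper_width: 39.8
gripper_force: 30.0
```

>>> {"method": "carry_out", "body": {"commands": [[0, 0, 0, 0, 0, -10, -1], [0, 0, 0, 0, 0, -30, -1], [0, 0, 0, 0, 0, -60, -1], [0, 0, 0, 0, 0, -95, -1], [0, 0, 0, 0, 0, -130, -1], [0, 0, 0, 0, 0, -155, -1], [0, 0, 0, 0, 0, -160, -1], [0, 0, 0, 0, 0, -160, -1]]}}

```text
time_s: 9.65
ee_pos: [494.9, -355.1, 138.2]
ee_rot: [179.9, -0.1, -0.7]
force: [-0.3, -0.0, -1.3]
gripper_width: 40.0
gripper_force: 30.0
```

Run:
```python
from h import *
for n,(x0,y0,x1,y1) in {"top":(150,180,295,320),"side":(200,240,380,400)}.items():
    im=cv2.imread(f"pics/{n}0.png"); hs=cv2.cvtColor(im,cv2.COLOR_BGR2HSV)
    m=np.zeros(im.shape[:2],np.uint8)
    m[y0:y1,x0:x1]=((hs[...,2]<108)|(hs[...,1]>60))[y0:y1,x0:x1]*255
    c=cam(n); b=max(blobs(m),key=cv2.contourArea)
    print(n,"board",rect(ray(c,b[:,0],12)))
    # topmost slats: bright wood faces
s=state(); goal((484,225,150),(180,0,158.8),s); goal((490,-60,150),(180,0,90),s);print(s["ee_pos"],s["gripper_width"])
```

```text
top board [484.6 226.4 223.5 222.9  68.4]
side board [481.9 231.6 219.5 217.4 -21.6]
turn [ 1.000e-01  1.000e-01 -1.595e+02] shift [ -17.7 -579.9  -12.4]
turn [  0.1  -0.  -90.7] shift [  -8.4 -295.   -12.1]
[ 494.92315259 -355.09723262  138.1997632 ] 39.97150633426161
```

>>> {"method": "carry_out", "body": {"commands": [[0, 0, -7, 0, -20, -12, -1], [0, 0, -15, 0, -52, -12, -1], [0, 0, -23, 0, -87, -12, -1], [0, 0, -31, 1, -122, -12, -1], [0, 0, -39, 1, -157, -12, -1], [0, 0, -47, 1, -192, -12, -1], [0, 0, -55, 1, -227, -12, -1], [0, 0, -63, 1, -262, -12, -1], [0, 0, -71, 1, -297, -12, -1], [0, 0, -79, 2, -332, -12, -1], [0, 0, -87, 2, -367, -12, -1], [0, 0, -95, 2, -402, -12, -1], [0, 0, -103, 2, -437, -12, -1], [0, 0, -111, 2, -472, -12, -1], [0, 0, -119, 3, -507, -12, -1], [0, 0, -127, 3, -540, -12, -1], [0, 0, -135, 3, -570, -12, -1], [0, 0, -143, 3, -600, -12, -1], [0, 0, -151, 3, -625, -12, -1], [0, 0, -159.2, 3, -639, -12, -1]]}}

```text
time_s: 11.65
ee_pos: [504.0, 285.3, 146.9]
ee_rot: [-179.8, -0.2, 158.9]
force: [0.3, -0.0, -1.0]
gripper_width: 39.7
gripper_force: 30.0
```

>>> {"method": "carry_out", "body": {"commands": [[0, 0, 0, 0, 0, 0, -1], [0, 0, 0, 0, 0, 0, -1], [0, 0, 0, 0, 0, 0, -1]]}}

```text
time_s: 11.95
ee_pos: [504.9, 282.7, 148.5]
ee_rot: [-179.9, -0.1, 158.4]
force: [0.1, 0.8, -0.3]
gripper_width: 39.5
gripper_force: 30.0
```

Run:
```python
from h import *
s=state();print(s["ee_pos"],s["ee_rot"],s["qpos"].round(),s["gripper_width"])
goal((506,284,26.5),(180,0,158.5),s)
im=grab_frame("wrist");cv2.imwrite("pics/w5.png",cv2.convertScaleAbs(im[:,:,::-1],alpha=1.3))
```

```text
[504.88625302 282.71854284 148.53632095] [-1.79890791e+02 -5.57203137e-02  1.58369570e+02] [ 28.  20.  92.  -0.  68. -40.] 39.48636534940147
turn [-0.1 -0.1 -0.1] shift [ -0.7   1.8 122. ]
```

View pics/w5.png

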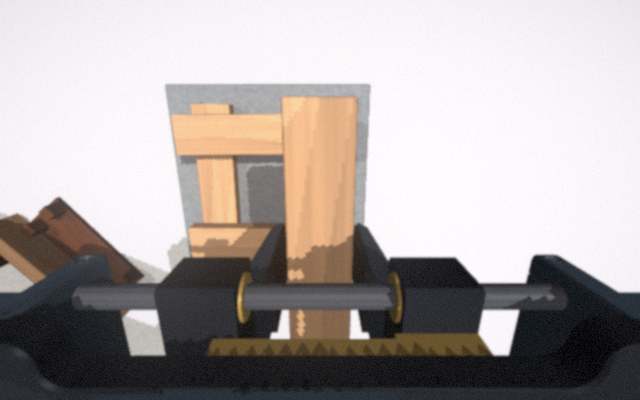

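The held slat (cols 283–357) is parallel with the board, whose far corners are at (166,85) and (370,85); check the board centre from these.

Run:
```python
from h import *
s=state();c=cam("wrist",s)
a,b=ray(c,[(166,85),(370,85)],12)[:,:2]; d=(b-a);L=np.hypot(*d);d/=L
n=np.array([-d[1],d[0]]); m=(a+b)/2; n*=np.sign(n@(s["ee_pos"][:2]-m))
print(a,b,L,np.degrees(np.arctan2(*d[::-1])),"centre",m+110*n)
e=ray(c,[(283,97),(357,97)],s["ee_pos"][2]+40.5)[:,:2];print("slat end",e,"centre",e.mean(0)+90*n)
```

```text
[341.05245957 171.05619151] [422.0455182  374.26186598] 218.75196383753737 68.26892314034245 centre [483.73149641 231.93145633]
slat end [[412.96221476 299.65117907]
 [427.11929938 335.17868339]] centre [503.64462686 284.09237198]
```

>>> {"method": "carry_out", "body": {"commands": [[0, 0, 0, -1, 2, 20, -1], [0, 0, 0, -1, 2, 50, -1], [0, 0, 0, -1, 2, 80, -1], [0, 0, 0, -1, 2, 100, -1], [0, 0, 0, -1, 2, 110, -1], [0, 0, 0, -1, 2, 115, -1], [0, 0, 0, -1, 2, 118, -1], [0, 0, 0, -1, 2, 120, -1], [0, 0, 0, -1, 2, 120, -1]]}}

```text
time_s: 12.9
ee_pos: [507.5, 285.6, 30.1]
ee_rot: [179.9, 0.1, 158.5]
force: [-0.3, 0.2, -0.4]
gripper_width: 39.7
gripper_force: 30.0
```

>>> {"method": "carry_out", "body": {"commands": [[0, 0, 0, 0, 0, 1, -1], [0, 0, 0, 0, 0, 2, -1], [0, 0, 0, 0, 0, 3, -1], [0, 0, 0, 0, 0, 3, -1]]}}

```text
time_s: 13.3
ee_pos: [506.9, 285.4, 26.4]
ee_rot: [-180.0, -0.0, 158.5]
force: [-0.3, -0.0, -0.1]
gripper_width: 39.8
gripper_force: 30.0
```

>>> {"method": "carry_out", "body": {"commands": [[0, 0, 0, 0, 0, 1, -1], [0, 0, 0, 0, 0, 1.5, -1], [0, 0, 0, 0, 0, 1.5, -1]]}}

```text
time_s: 13.6
ee_pos: [507.1, 285.5, 25.5]
ee_rot: [180.0, 0.0, 158.5]
force: [-1.5, -0.3, 3.9]
gripper_width: 39.5
gripper_force: 30.0
```

>>> {"method": "carry_out", "body": {"commands": [[0, 0, 0, 0, 0, 0, 0.3], [0, 0, 0, 0, 0, 0, 0.3], [0, 0, 0, 0, 0, 0, 0.3], [0, 0, 0, 0, 0, 0, 0.3], [0, 0, 0, 0, 0, -5, 0.3], [0, 0, 0, 0, 0, -20, 0.3], [0, 0, 0, 0, 0, -50, 0.3], [0, 0, 0, 0, 0, -90, 0.3], [0, 0, 0, 0, 0, -125, 0.3], [0, 0, 0, 0, 0, -125, 0.3], [0, 0, 0, 0, 0, -125, 0.3]]}}

```text
time_s: 14.7
ee_pos: [507.3, 285.6, 150.9]
ee_rot: [179.9, 0.1, 158.5]
force: [-0.1, 0.3, -0.7]
gripper_width: 59.0
gripper_force: 0.0
```

Run:
```python
from h import *
s=state();goal((490,-58,150),(180,0,16.7),s)
```

```text
turn [ 1.000e-01 -1.000e-01  1.418e+02] shift [-109.7 -326.     0.6]
```

>>> {"method": "carry_out", "body": {"commands": [[0, 0, 8, -5, -15, 0, 0.3], [0, 0, 16, -11, -33, 0, 0.3], [0, 0, 24, -17, -51, 0, 0.3], [0, 0, 32, -23, -69, 0, 0.3], [0, 0, 40, -30, -88, 0, 0.3], [0, 0, 48, -36, -107, 0, 0.3], [0, 0, 56, -42, -126, 0, 0.3], [0, 0, 64, -49, -145, 0, 0.3], [0, 0, 72, -55, -164, 0, 0.3], [0, 0, 80, -61, -183, 0, 0.3], [0, 0, 88, -67, -202, 0, 0.3], [0, 0, 96, -74, -221, 0, 0.3], [0, 0, 104, -80, -240, 0, 0.3], [0, 0, 112, -86, -259, 0, 0.3], [0, 0, 120, -93, -278, 0, 0.3], [0, 0, 128, -100, -297, 0, 0.3], [0, 0, 136, -106, -315, 0, 0.3], [0, 0, 141.8, -110, -326, 0, 0.3], [0, 0, 141.8, -110, -326, 0, 0.3], [0, 0, 141.8, -110, -326, 0, 0.3]]}}

```text
time_s: 16.7
ee_pos: [489.2, -57.9, 148.9]
ee_rot: [-179.9, 0.1, 16.8]
force: [0.4, 0.1, 0.2]
gripper_width: 59.4
gripper_force: 0.0
```

Run:
```python
from h import *
s=state();print(s["ee_pos"],s["ee_rot"],s["qpos"].round())
im=grab_frame("wrist");cv2.imwrite("pics/w6.png",cv2.convertScaleAbs(im[:,:,::-1],alpha=1.3)); c=cam("wrist",s)
for b in blobs(wood(im,(8,70,95)),500): print(b[:,0].mean(0).round(),rect(ray(c,b[:,0],46)))
c=cam("top");im=grab_frame("top")
for b in blobs(wood(im,(8,70,90)),200): print(b[:,0].mean(0).round(),rect(ray(c,b[:,0],66)))
```

```text
[489.24272461 -57.93972051 148.88613187] [-1.79925296e+02  1.15702763e-01  1.68081639e+01] [ -8.  13. 103.   0.  64.  65.]
[ 46. 181.] [413.8 223.2 114.5  41.5  69.1]
[356. 185.] [506.3 -93.9 121.6  25.9  15.8]
[304. 182.] [482.6 -37.  177.7  64.1  17.3]
[546.  72.] [ 663.4 -231.7   87.    16.8   88.1]
[70. 98.] [497.3 201.  133.6 113.5  68.1]
[219. 282.] [417.2 224.5 127.   46.5  68.6]
[241. 241.] [500.6 190.9 124.4 121.6  68.6]
[191. 242.] [507.7 287.  180.   46.2 -21.3]
```

View pics/w6.png

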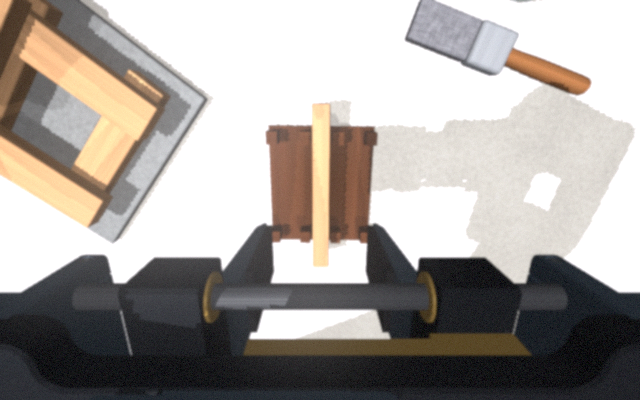

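The slat's top edge runs (321,103)–(321,266), vertical in the image between the fingers; slat_a already shows on the pile at (507,287), −21.3°.

Run:
```python
from h import *
s=state();c=cam("wrist",s)
p=ray(c,[(321.5,103),(321.5,266)],46);print(p,p.mean(0),np.hypot(*(p[0]-p[1])[:2]))
d=p[0]-p[1];y=np.degrees(np.arctan2(d[1],d[0]));print(y)
m=p.mean(0);goal((m[0],m[1],-5),(180,0,y),s)
```

```text
[[575.81025151 -32.58940362  46.        ]
 [403.52559875 -84.82677849  46.        ]] [489.66792513 -58.70809105  46.        ] 180.0298444928631
16.86750702512495
turn [-0.   0.1 -0. ] shift [-1.000e-01  1.200e+00  1.544e+02]
```

>>> {"method": "carry_out", "body": {"commands": [[0, 0, 0, 0, 1, 25, 0.3], [0, 0, 0, 0, 1, 60, 0.3], [0, 0, 0, 0, 1, 95, 0.3], [0, 0, 0, 0, 1, 125, 0.3], [0, 0, 0, 0, 1, 145, 0.3], [0, 0, 0, 0, 1, 154, 0.2], [0, 0, 0, 0, 1, 154, 0], [0, 0, 0, 0, 1, 154, -1], [0, 0, 0, 0, 1, 154, -1], [0, 0, 0, 0, 1, 154, -1], [0, 0, 0, 0, 1, 154, -1], [0, 0, 0, 0, 1, 154, -1], [0, 0, 0, 0, 1, 154, -1], [0, 0, 0, 0, 1, 154, -1]], "force": 35}}

```text
time_s: 18.2
ee_pos: [490.7, -59.2, -3.4]
ee_rot: [180.0, -0.1, 16.7]
force: [-0.3, 1.5, 5.8]
gripper_width: 17.9
gripper_force: 35.0
```

>>> {"method": "carry_out", "body": {"commands": [[0, 0, 0, 0, 0, -5, -1], [0, 0, 0, 0, 0, -15, -1], [0, 0, 0, 0, 0, -35, -1], [0, 0, 0, 0, 0, -65, -1], [0, 0, 0, 0, 0, -100, -1], [0, 0, 0, 0, 0, -125, -1], [0, 0, 0, 0, 0, -140, -1], [0, 0, 0, 0, 0, -140, -1], [0, 0, 0, 0, 0, -140, -1]]}}

```text
time_s: 19.1
ee_pos: [489.9, -59.1, 135.8]
ee_rot: [180.0, 0.0, 16.7]
force: [-0.1, 0.5, -0.9]
gripper_width: 17.7
gripper_force: 35.0
```

Run:
```python
from h import *
s=state();print(s["gripper_width"],s["ee_pos"])
goal((510,-280,135),(180,0,61),s)
im=grab_frame("side");c=cam("side")
for b in blobs(wood(im,(8,70,90)),200): print(b[:,0].mean(0).round(),cv2.minAreaRect(b))
print(proj(c,[s["ee_pos"]+[0,0,31]]))
```

```text
17.70190555678065 [489.87805393 -59.14477882 135.82481459]
turn [ -0.    0.  -44.3] shift [-44.3 217.3   0.8]
[287. 318.] ((289.5, 314.5), (111.35618591308594, 111.3561782836914), 63.43495178222656)
[415. 174.] ((415.1226501464844, 173.8207550048828), (36.675270080566406, 21.016162872314453), 15.945395469665527)
[347. 156.] ((348.0, 156.0), (22.0, 18.0), 90.0)
[558.  36.] ((558.89208984375, 36.34400939941406), (23.344552993774414, 23.97064971923828), 10.304847717285156)
[[384.74996488 165.81719141]]
```

Slat held level (blobs either side of the gripper). Move to the free table area, then tilt.

>>> {"method": "carry_out", "body": {"commands": [[0, 0, -4, -4, 18, 0, -1], [0, 0, -9, -9, 43, 0, -1], [0, 0, -15, -15, 72, 0, -1], [0, 0, -21, -21, 102, 0, -1], [0, 0, -27, -27, 132, 0, -1], [0, 0, -33, -33, 162, 0, -1], [0, 0, -39, -39, 190, 0, -1], [0, 0, -44, -44, 217, 0, -1], [0, 0, -44, -44, 217, 0, -1], [0, 0, -44, -44, 217, 0, -1]]}}

```text
time_s: 20.15
ee_pos: [509.7, -279.4, 134.3]
ee_rot: [-179.8, -0.0, 60.6]
force: [0.4, 0.2, -0.5]
gripper_width: 17.7
gripper_force: 35.0
```

>>> {"method": "carry_out", "body": {"commands": [[-6, 0, 0, 0, 0, 0, -1], [-12, 0, 0, 0, 0, 0, -1], [-18, 0, 0, 0, 0, 0, -1], [-24, 0, 0, 0, 0, 0, -1], [-30, 0, 0, 0, 0, 0, -1], [-35, 0, 0, 0, 0, 0, -1], [-35, 0, 0, 0, 0, 40, -1], [-35, 0, 0, 0, 0, 80, -1], [-35, 0, 0, 0, 0, 105, -1], [-35, 0, 0, 0, 0, 120, -1], [-35, 0, 0, 0, 0, 125, -1], [-35, 0, 0, 0, 0, 125, -1], [-35, 0, 0, 0, 0, 125, -1]]}}

```text
time_s: 21.45
ee_pos: [511.2, -270.2, 39.1]
ee_rot: [147.1, -2.1, 62.1]
force: [0.0, -0.9, 0.1]
gripper_width: 17.7
gripper_force: 35.0
```

>>> {"method": "carry_out", "body": {"commands": [[0, 0, 0, 0, 0, 0, -1], [0, 0, 0, 0, 0, 0, -1]]}}

```text
time_s: 21.65
ee_pos: [511.4, -270.9, 39.5]
ee_rot: [147.1, -2.1, 62.1]
force: [0.5, -0.4, -0.8]
gripper_width: 18.0
gripper_force: 35.0
```

Run:
```python
from h import *
s=state();print(s["qpos"].round(1),s["ee_pos"],s["ee_rot"],s["force"])
goal((509.5,-279,5),(145,0,61),s)
```

```text
[-31.3  16.7 129.6  77.2   3.7 -79. ] [ 511.38122109 -270.93593226   39.50552552] [147.08249749  -2.08352537  62.09794276] [ 0.4908675  -0.39446176 -0.75884291]
turn [-2.1 -2.3 -0.3] shift [ -9.3 -16.8  29.8]
```

Wrist (q5 = 3.7°) is at its limit tilting this way; I'll back up, and tilt the other way at a nearer spot.

>>> {"method": "carry_out", "body": {"commands": [[0, 0, 0, 0, 0, -20, -1], [0, 0, 0, 0, 0, -40, -1], [3, 0, 0, 0, 0, -60, -1], [6, 0, 0, 0, 0, -80, -1], [10, 0, 0, 0, 0, -100, -1], [14, 0, 0, 0, 0, -110, -1], [18, 0, 0, 0, 0, -110, -1], [18, 0, 0, 0, 0, -110, -1], [18, 0, 0, 0, 0, -110, -1]]}}

```text
time_s: 22.55
ee_pos: [456.4, -246.5, 131.2]
ee_rot: [165.1, -2.0, 62.0]
force: [-0.2, 0.4, -0.9]
gripper_width: 17.7
gripper_force: 35.0
```

Run:
```python
from h import *
s=state();print(s["qpos"].round(1),s["ee_pos"],s["ee_rot"])
goal((460,-265,120),(180,0,60),s)
```

```text
[-31.7   8.2 113.8   4.2  43.3  -6.2] [ 456.44196651 -246.53449629  131.24580569] [165.0600819   -2.00975516  62.04385425]
turn [14.9 -2.3  1.8] shift [-15.    8.6  13.4]
```

>>> {"method": "carry_out", "body": {"commands": [[5, -0.7, 0.6, -5, 3, 4, -1], [10, -1.5, 1.2, -10, 6, 9, -1], [14.9, -2.3, 1.8, -15, 8.6, 13, -1], [14.9, -2.3, 1.8, -15, 8.6, 13, -1], [14.9, -2.3, 1.8, -15, 8.6, 13, -1]]}}

```text
time_s: 23.05
ee_pos: [459.2, -264.2, 119.5]
ee_rot: [-179.9, -0.0, 60.0]
force: [0.6, -0.5, -1.1]
gripper_width: 17.7
gripper_force: 35.0
```

>>> {"method": "carry_out", "body": {"commands": [[5, 0, 0, 0, 0, 0, -1], [11, 0, 0, 0, 0, 0, -1], [17, 0, 0, 0, 0, 0, -1], [23, 0, 0, 0, 0, 0, -1], [29, 0, 0, 0, 0, 0, -1], [35, 0, 0, 0, 0, 0, -1], [35, 0, 0, 0, 0, 30, -1], [35, 0, 0, 0, 0, 60, -1], [35, 0, 0, 0, 0, 85, -1], [35, 0, 0, 0, 0, 95, -1], [35, 0, 0, 0, 0, 100, -1], [35, 0, 0, 0, 0, 100, -1], [35, 0, 0, 0, 0, 100, -1]]}}

```text
time_s: 24.35
ee_pos: [461.2, -265.4, 22.4]
ee_rot: [-145.2, -0.0, 60.0]
force: [0.5, -0.4, -0.2]
gripper_width: 17.7
gripper_force: 35.0
```

Run:
```python
from h import *
s=state();print(s["qpos"].round(1),s["ee_pos"],s["ee_rot"])
goal((460,-265,0),(215,0,60),s)
```

```text
[-30.8  43.2  79.9  -0.5  91.6  -0.7] [ 461.23627269 -265.43487763   22.35189995] [-1.45170282e+02 -2.43100861e-02  5.99843125e+01]
turn [ 0.2 -0.   0. ] shift [-0.3 11.7 19.1]
```

>>> {"method": "carry_out", "body": {"commands": [[0, 0, 0, 0, 4.6, 6.6, -1], [0, 0, 0, 0, 9.2, 13.1, -1], [0, 0, 0, 0, 11.5, 16.4, -1], [0, 0, 0, 0, 13, 18.5, -1], [0, 0, 0, 0, 13.8, 19.7, -1], [0, 0, 0, 0, 13.8, 19.7, -1]]}}

```text
time_s: 24.95
ee_pos: [460.6, -265.1, -2.6]
ee_rot: [-145.0, -0.0, 60.0]
force: [-0.6, 0.2, 0.8]
gripper_width: 17.8
gripper_force: 35.0
```

>>> {"method": "carry_out", "body": {"commands": [[0, 0, 0, 0, 0, 0, -0.3], [0, 0, 0, 0, 0, 0, -0.3], [0, 0, 0, 0, 0, 0, -0.3], [0, 0, 0, 0, 0, 0, -0.3], [0, 0, 0, 0, 0, -10, -0.3], [0, 0, 0, 0, 0, -20, -0.2], [0, 0, 0, 0, 0, -35, -0.1], [0, 0, 0, 0, 0, -60, 0], [0, 0, 0, 0, 0, -95, 0.3], [0, 0, 0, 0, 0, -130, 0.5], [0, 0, 0, 0, 0, -160, 0.5], [0, 0, 0, 0, 0, -160, 0.5]]}}

```text
time_s: 26.15
ee_pos: [543.2, -312.9, 131.8]
ee_rot: [-145.6, -0.0, 60.0]
force: [0.5, 0.0, -0.2]
gripper_width: 68.1
gripper_force: 0.0
```

Run:
```python
from h import *
s=state();print(s["ee_pos"],s["ee_rot"],s["gripper_width"])
for n in("side","wrist","top"):
  im=grab_frame(n);c=cam(n,s)
  for b in blobs(wood(im,(8,70,75)),200): print(n,b[:,0].mean(0).round(),rect(ray(c,b[:,0],18)))
```

```text
[ 543.24391167 -312.91570837  131.81739099] [-1.45589768e+02 -1.93186958e-02  5.99844243e+01] 68.11147739876287
side [287. 318.] [495.  222.7 206.2 190.4 -21.7]
side [375. 219.] [483.3 -50.2 132.5 114.9  16. ]
side [425. 158.] [ 487.  -276.   184.3   47.8   60.3]
side [635.  52.] [  215.4 -1138.8   340.2    40.5   -78.8]
side [620.  14.] [  289.1 -1326.5   352.7   112.2   -78.8]
wrist [397. 345.] [ 413.6 -478.2  408.    25.5   -0.9]
wrist [443. 297.] [ 554.8 -431.1   55.9   19.3   69.4]
wrist [106. 249.] [-323.7 -157.5  194.   163.    -2. ]
wrist [336. 180.] [ 491.2 -284.   179.4   46.5   59.8]
wrist [498.  60.] [ 676.7 -249.1   97.6   18.6   87.8]
wrist [260.  41.] [481.4 -71.8 121.  114.   16.5]
top [439. 244.] [ 491.4 -278.2  170.6   39.8   60. ]
top [348. 246.] [487.2 -61.1 133.9 116.6  16.3]
top [218. 251.] [483.4 235.8 188.4 186.  -21.1]
top [424. 166.] [ 673.9 -249.3   92.1   14.3   88.7]
```

Slat_b fell flat at about (490,−279), 60°. Move above it, vertical.

Run:
```python
from h import *
goal((489.5,-279.5,140),(180,0,60))
```

```text
turn [-35.  -0.  -0.] shift [  2.  -55.5  24. ]
```

>>> {"method": "carry_out", "body": {"commands": [[-7, 0, 0, 0, -11, 5, 0.5], [-14, 0, 0, 1, -22, 10, 0.5], [-21, 0, 0, 1, -33, 14, 0.5], [-28, 0, 0, 2, -44, 19, 0.5], [-35, 0, 0, 2, -55.5, 24, 0.5], [-35, 0, 0, 2, -55.5, 24, 0.5], [-35, 0, 0, 2, -55.5, 24, 0.5]]}}

```text
time_s: 27.0
ee_pos: [487.9, -278.6, 140.1]
ee_rot: [-179.9, -0.0, 60.0]
force: [1.0, 0.3, 0.0]
gripper_width: 68.4
gripper_force: 0.0
```

Run:
```python
from h import *
s=state();print(s["ee_pos"],s["ee_rot"],s["qpos"].round())
im=grab_frame("wrist");c=cam("wrist",s)
for b in blobs(wood(im,(8,70,75)),800): print(b[:,0].mean(0).round(),rect(ray(c,b[:,0],18)),b[:,0].min(0),b[:,0].max(0))
```

```text
[ 487.88427088 -278.57066878  140.133055  ] [-1.79922210e+02 -2.55256525e-02  5.99802196e+01] [-31.  19.  95.   0.  66.  -1.]
[322. 183.] [ 487.6 -281.5  177.8   39.2   60. ] [304 108] [340 260]
[462.  73.] [ 671.7 -249.    96.    19.4   87.8] [442  25] [485 120]
[194.  34.] [461.3 -97.3 159.3  81.1 -30.2] [119   0] [285  91]
```

>>> {"method": "carry_out", "body": {"commands": [[0, 0, 0, -2.5, 1, 25, 0.5], [0, 0, 0, -2.5, 1, 60, 0.5], [0, 0, 0, -2.5, 1, 95, 0.5], [0, 0, 0, -2.5, 1, 125, 0.5], [0, 0, 0, -2.5, 1, 147, 0.5], [0, 0, 0, -2.5, 1, 158, 0.5], [0, 0, 0, -2.5, 1, 162.5, 0.5], [0, 0, 0, -2.5, 1, 162.5, 0.3], [0, 0, 0, -2.5, 1, 162.5, -1], [0, 0, 0, -2.5, 1, 162.5, -1], [0, 0, 0, -2.5, 1, 162.5, -1], [0, 0, 0, -2.5, 1, 162.5, -1], [0, 0, 0, -2.5, 1, 162.5, -1], [0, 0, 0, -2.5, 1, 162.5, -1]], "force": 30}}

```text
time_s: 28.45
ee_pos: [490.0, -282.7, -21.2]
ee_rot: [179.9, -0.0, 60.0]
force: [-0.8, 0.9, 6.1]
gripper_width: 39.8
gripper_force: 30.0
```

>>> {"method": "carry_out", "body": {"commands": [[0, 0, 0, 0, 0, -10, -1], [0, 0, 0, 0, 0, -30, -1], [0, 0, 0, 0, 0, -65, -1], [0, 0, 0, 0, 0, -100, -1], [0, 0, 0, 0, 0, -135, -1], [0, 0, 0, 0, 0, -160, -1], [0, 0, 0, 0, 0, -170, -1], [0, 0, 0, 0, 0, -170, -1], [0, 0, 0, 0, 0, -170, -1]]}}

```text
time_s: 29.35
ee_pos: [488.7, -282.0, 146.6]
ee_rot: [-179.9, -0.0, 60.0]
force: [-0.3, -0.6, -1.7]
gripper_width: 40.1
gripper_force: 30.0
```

Run:
```python
from h import *
s=state();print(s["ee_pos"],s["gripper_width"])
goal((462.5,174,148),(180,0,158.5),s)
```

```text
[ 488.65418545 -281.95743248  146.6077793 ] 40.07121941795637
turn [ -0.1  -0.1 -98.5] shift [ 381.7 -250.8   -0.8]
```

>>> {"method": "carry_out", "body": {"commands": [[0, 0, -4, 15, -10, -1, -1], [0, 0, -10, 37, -24, -1, -1], [0, 0, -16, 61, -40, -1, -1], [0, 0, -22, 85, -56, -1, -1], [0, 0, -28, 109, -72, -1, -1], [0, 0, -34, 133, -87, -1, -1], [0, 0, -40, 157, -103, -1, -1], [0, 0, -46, 181, -119, -1, -1], [0, 0, -52, 205, -135, -1, -1], [0, 0, -58, 229, -150, -1, -1], [0, 0, -64, 253, -166, -1, -1], [0, 0, -70, 277, -182, -1, -1], [0, 0, -76, 301, -198, -1, -1], [0, 0, -82, 325, -214, -1, -1], [0, 0, -88, 348, -229, -1, -1], [0, 0, -94, 368, -242, -1, -1], [0, 0, -98.5, 381.5, -251, -1, -1], [0, 0, -98.5, 381.5, -251, -1, -1], [0, 0, -98.5, 381.5, -251, -1, -1], [0, 0, -98.5, 381.5, -251, -1, -1]]}}

```text
time_s: 31.35
ee_pos: [462.5, 172.5, 148.0]
ee_rot: [-179.9, -0.0, 158.4]
force: [0.1, 0.7, -0.2]
gripper_width: 39.6
gripper_force: 30.0
```

Run:
```python
from h import *
s=state();print(s["ee_pos"],s["ee_rot"])
goal((462.5,174,30),(180,0,158.5),s)
im=grab_frame("wrist");cv2.imwrite("pics/w7.png",cv2.convertScaleAbs(im[:,:,::-1],alpha=1.3))
```

```text
[462.49203449 172.5371446  148.04709907] [-1.79927678e+02 -3.21425621e-02  1.58392800e+02]
turn [-0.1 -0.  -0.1] shift [  0.5   1.5 118. ]
```

View pics/w7.png

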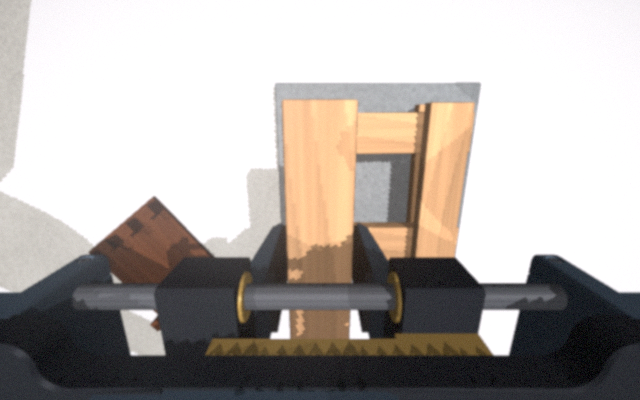

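The held slat (cols 283–357) is parallel to slat_a (418–475) and the board; lower it.

>>> {"method": "carry_out", "body": {"commands": [[0, 0, 0, 0, 1, 20, -1], [0, 0, 0, 0, 1, 50, -1], [0, 0, 0, 0, 1, 80, -1], [0, 0, 0, 0, 1, 100, -1], [0, 0, 0, 0, 1, 110, -1], [0, 0, 0, 0, 1, 115, -1], [0, 0, 0, 0, 1, 118, -1], [0, 0, 0, 0, 1, 119.5, -1], [0, 0, 0, 0, 1, 120.5, -1], [0, 0, 0, 0, 1, 121, -1], [0, 0, 0, 0, 1, 121, -1]]}}

```text
time_s: 32.5
ee_pos: [463.7, 174.5, 28.2]
ee_rot: [180.0, 0.1, 158.5]
force: [-0.2, -0.2, -0.7]
gripper_width: 39.7
gripper_force: 30.0
```

>>> {"method": "carry_out", "body": {"commands": [[0, 0, 0, 0, 0, 0.5, -1], [0, 0, 0, 0, 0, 1, -1], [0, 0, 0, 0, 0, 1.5, -1], [0, 0, 0, 0, 0, 1.5, -1]]}}

```text
time_s: 32.9
ee_pos: [463.6, 174.4, 26.8]
ee_rot: [180.0, 0.1, 158.5]
force: [-1.3, -0.4, 3.3]
gripper_width: 39.9
gripper_force: 30.0
```

Contact. Release and lift clear.

>>> {"method": "carry_out", "body": {"commands": [[0, 0, 0, 0, 0, 0, 0.3], [0, 0, 0, 0, 0, 0, 0.3], [0, 0, 0, 0, 0, 0, 0.3], [0, 0, 0, 0, 0, 0, 0.3], [0, 0, 0, 0, 0, -5, 0.3], [0, 0, 0, 0, 0, -20, 0.3], [0, 0, 0, 0, 0, -50, 0.3], [0, 0, 0, 0, 0, -90, 0.3], [0, 0, 0, 0, 0, -130, 0.3], [0, 0, 0, 0, 0, -170, 0.3], [0, 0, 0, -40, -40, -170, 0.3], [0, 0, 0, -80, -80, -170, 0.3], [0, 0, 0, -120, -120, -170, 0.3], [0, 0, 0, -160, -160, -170, 0.3], [0, 0, 0, -180, -180, -170, 0.3], [0, 0, 0, -180, -180, -170, 0.3], [0, 0, 0, -180, -180, -170, 0.3]]}}

```text
time_s: 34.6
ee_pos: [564.8, -60.1, 196.2]
ee_rot: [180.0, -0.0, 158.3]
force: [0.8, 0.2, -0.1]
gripper_width: 59.1
gripper_force: 0.0
```

Run:
```python
from h import *
s=state();print(s["time_s"],s["ee_pos"])
for n in("side","top"):
  im=grab_frame(n);c=cam(n,s)
  for b in blobs(wood(im,(8,70,90)),200): print(n,b[:,0].mean(0).round(),rect(ray(c,b[:,0],66)))
```

```text
34.6 [564.81592951 -60.12604287 196.20275808]
side [287. 316.] [479.4 235.2 193.1 175.3 -21. ]
side [375. 232.] [450.8  12.5 106.6  29.9  18.9]
side [379. 213.] [469.6 -31.  115.4  31.9  17. ]
side [625.  98.] [ 177.2 -740.5   76.3   38.1   81.2]
side [559.  36.] [ 408.8 -956.3  158.    66.6  -76.3]
top [231. 257.] [475.6 201.  180.5 127.8 -22.2]
top [191. 242.] [507.9 286.8 180.6  46.4 -21.3]
```

```bash
python3 -c "
from workcell import workorder
print(workorder.job_done())"
```

```text
the job is handed in; nothing more can be done
None
```

I laid both slats as the third layer and handed the job in at about 35 s. Slat_a measured in place; slat_b was lowered to contact and released on target, but the final image couldn't separate it from the pile, and no verdict came back.

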